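# Hold the tackle box open by its slip-on handle

### The arm

A 6-joint arm with a two-finger parallel gripper is mounted at the origin on the work surface. World frame = base frame: x ahead of the robot, y to its left, z up, the work surface at z = 0. Lengths are in mm, angles in rad, forces in N, time in s.
With the tool pointing down it reaches from about 400 to 925 mm from the base axis. Payload 12.5 kg.
Tool frame: the origin (TCP) lies on the front face of the gripper's body, between the roots of the fingers; the fingertips stand 78 mm ahead of it and the grasp point (between the pads) lies 59 mm ahead of it (env.nose_length is the distance from the TCP to the fingertips, in mm); z points along the fingers, y is the line along which they close (so a half turn about z gives the same grasp; the last joint's range is limited). The gripper opens to 95 mm and grips with 3 to 60 N. Pads are 20 mm wide; open, the fingers measure 119 mm over their backs; the gripper's body (75 mm by 180 mm) begins 59 mm behind the grasp point.
Start: joints at [1.185, 0.491, 1.559, -0, 1.092, -0.106], TCP at [172.582, 600.711, 292.261] pointing down, gripper open.
Joint ranges: [-3.1, 3.1], [-0.84, 2.19], [0.05, 2.79], [-1.13, 4.28], [0.06, 2.93], [-2.69, 2.69]. Speed limits (rad/s): [2.22, 2.22, 2.79, 3.14, 3.14, 3.14].

### API

Orientations are given as [roll, pitch, yaw] about the fixed x, y, z axes, in that order (R = Rz(yaw) Ry(pitch) Rx(roll)).
In Python, from cell import env gives the robot as it stands.
- The arm moves only by the tool jog_arm, never from a script. Its argument "motion" is a list of rows, each a list of 7 numbers: the turn, a rotation vector about the tool's x, y, z in degrees, then the shift along the tool's x, y, z in mm, then the finger opening in mm, from 0 to 95.1. In form: [[wx, wy, wz, x, y, z, hand], ...]. A call has 1 to 10 rows; each row shifts and turns the commanded pose from where the row before left it, along the tool's axes as they then stand; what a row does not reach is not made up. A row lasts 1/8 s, in which the tool goes at most 62.5 mm and 10.7 degrees, less where a joint would pass 70% of its speed; a pose out of reach is approached as far as the arm can. A call is refused whole if a number of a shift passes 62.5 or a number of a turn 10.7, either way. A call with a gripper value outside its range is refused whole. The fingers move at their own pace and stop on an object; the grip force is fixed at half the most. Time passes only in rows, so rows that do not move let the fingers close. It gives the time, the measured TCP pose, the force, the opening and the grip force at its end, in the units of the state.
- env.state(): the state, without advancing time (a new reading comes with each control period).
- env.read_camera(name): name is "side" or "top"; returns a dict with "color" (384x512x3 uint8, red, green, blue), "z_map" (384x512 float32, mm along the optical axis (not along the pixel's ray), 0 where there is no reading), "camera_matrix" (3x3 intrinsics, pixels), "k1" (the pictures are not rectified: a ray, as slopes to the right and down, at radius r is drawn at 1 + k1 r^2 times it, then the intrinsics apply), "world_to_cam" (4x4, takes a point from world to camera coordinates). Camera axes: x right, y up, looking along -z (the intrinsics and any distortion apply to the point x, -y, -z); pixel columns grow to the right and rows downward; lengths in mm; the calibration is good to about 2 mm. A picture is of the moment at which its call begins.
- env.job_done(): hands the job in; it is judged then, once.
Trained networks look in the newest picture that a camera, given by its name, has taken for a name from the list of things; names that differ only in an ending like _2 or _b are one class to them, and where a whole thing is asked for, a point or a joint stands for the part that bears it (a point fixed in the world has none). Each returns a list of dicts, best first, with "score" (0 to 1); they miss things now and then, are a little off and sometimes report something else, mostly with a low value. They report only what shows in the picture. A call takes as long as a camera call. They do not tell look-alikes from the thing itself.
- env.recognise(camera, thing): "location" ([column, row] in pixels, amid what is visible of it).
The state is a dict: "t": time; "joints": joint angles; "qvel": joint speeds; "tau": joint torques, N m; "eef_pos": TCP position; "tcp_rot": TCP orientation; "ft_force": force on the tool from outside, world axes, zero at the start; "moment": the same for the moment, N m; "opening": opening from 0.0 (shut) to 1.0 (fully open); "grip_force": force on a finger pad.
Only numpy, scipy, OpenCV 4.12 (cv2) and the standard library are available. Lean on these libraries where they do the work, as an engineer would, in place of code of your own. Each camera call takes 0.05 s, during which the arm holds its last target. There are 200 camera calls.

### The job

Push the loose orange handle tube fully home over the upright steel stub at the end of the tackle box's hinge, while the lid is still shut. Then swing that handle to raise the sprung lid to 40 degrees open and finish while still holding the handle, with the lid held steady at that angle and the tube fully home (let go and the lid snaps shut). Work the lid by the handle alone, without touching the box or lid with the gripper, and leave the other tackle where it is.

Things in the scene. Friction and masses are not known exactly. Their poses are not given: they have to be found in the camera images.
- handle: Loose orange plastic tube, black bands at both ends, 28 mm outside diameter, 18 mm bore open right through, 120 mm long, about 80 g, standing upright on the deck surface at the start. Both ends are alike. Origin at the centre of its lower end, z along the tube.
- box: Olive tackle box, 180 mm (its x) by 260 mm (its y) by 125 mm high with the lid shut, fixed to the surface, turned about the vertical by up to 0.3 rad. Origin at the centre of its underside. Its lid is hinged along its -x side (towards the robot); the two steel spring clips at +x are already undone. The lid weighs about 0.35 kg and is also sprung shut.
- hinge (a point): Point on the hinge axis directly under the stub, 113 mm above the work surface, 90 mm to the -x side and 175 mm to the +y side of the box's origin. The hinge axis runs through it along the box's y. Axes turn with the lid.
- stub_seat (a point): Centre of the 27 mm wide shoulder at the root of the steel stub, 22 mm up the stub from the hinge axis: a tube fully home has its lower end here. The stub is 15 mm in diameter and stands 44 mm above the shoulder, the last 6 mm tapered to 9 mm; vertical while the lid is shut, it turns rigidly with the lid. z points up the stub, y along the hinge axis, x across the lid from the hinge.
- stub_tip (a point): Centre of the stub's tip, 44 mm above the shoulder.
- lid (a joint): Opening angle of the lid in rad: 0 shut, 0.698 is 40 degrees, stop at 1.6. As it opens, its free edge rises and the stub with the tube leans by the same angle towards the box's -x side (the robot), about the hinge axis. Weight and spring close it with about 0.3 to 0.6 N m at all angles; it never stays open by itself. The tube has about 5 degrees of play on the stub.
- float_a: Pale wooden float, 38 mm across, 85 mm tall, standing upright; origin at its foot.
- float_b: Darker wooden float, 38 mm across, 85 mm tall, standing upright; origin at its foot.
- dish: White ceramic dish of lead sinkers, 100 mm across, 28 mm high; origin under its centre.
- reel: Orange fishing reel lying on its side, about 90 mm across, 78 mm high at its crank knob; origin under its centre.
- pliers: Stainless pliers, 170 mm long, lying flat; origin under the middle.
- flask: Blue flask, 68 mm in diameter, 190 mm tall; origin under its centre.
Mind the look-alikes: they are no part of the job. Several things look just like the handle: the one meant starts farthest from the robot's base.

How it is judged:
By the outcome, as a careful person would: the job done as asked, in the order asked, and still so for the second after the job is handed in, while the arm keeps its last pose, push and grip.
It also fails if it takes over 53 s, if anything falls off the work surface, if the arm or the gripper's body presses on something with over 40 N, if the wrist force passes 120 N, or if a joint passes its speed limit or range.

## Working session

There is one attempt and no reset: what is moved stays moved. The work goes in short steps, Python scripts to look and compute and a tool call to move; the robot and the scene stay as the last step left them, time stands still between calls to the robot, and variables do not carry over. Pictures are saved under pics/ and viewed, at most 10 in all, crops included, and the job is handed in when it is done.

Besides the shell and the picture viewer there is one more tool, called after "Request:" as name(argument=value, ...) on one line, values as JSON. jog_arm: Moves the arm, as the interface text tells. Its arguments: {"type":"object","properties":{"motion":{"type":"array"}},"required":["motion"]}

```bash
mkdir -p pics; ls; cat > h.py <<'E'
import numpy as np, cv2
from cell import env
def pix2ray(c,u,v):
    K=c["camera_matrix"];k=c["k1"]
    xd=(u-K[0,2])/K[0,0];yd=(v-K[1,2])/K[1,1]
    x,y=xd,yd
    for _ in range(20):
        s=1+k*(x*x+y*y);x,y=xd/s,yd/s
    return x,y
def pt(c,u,v,z=None):
    x,y=pix2ray(c,u,v)
    if z is None:
        z=c["z_map"][int(round(v)),int(round(u))]
    T=np.linalg.inv(c["world_to_cam"])
    return (T@np.array([x*z,-y*z,-z,1]))[:3]
def cloud(c):
    v,u=np.mgrid[0:384,0:512].astype(float)
    x,y=pix2ray(c,u,v);z=c["z_map"]
    T=np.linalg.inv(c["world_to_cam"])
    P=np.stack([x*z,-y*z,-z],-1)@T[:3,:3].T+T[:3,3]
    P[z<=0]=np.nan
    return P
def proj(c,p):
    q=c["world_to_cam"]@np.append(p,1);x,y=q[0]/-q[2],-q[1]/-q[2]
    s=1+c["k1"]*(x*x+y*y);K=c["camera_matrix"]
    return np.array([K[0,0]*x*s+K[0,2],K[1,1]*y*s+K[1,2]])
E
python3 - <<'E'
from h import *
ims=[]
for n in("side","top"):
    c=env.read_camera(n)
    print(n,c["camera_matrix"].tolist(),c["k1"],np.linalg.inv(c["world_to_cam"]).round(3).tolist())
    cv2.imwrite(f"pics/{n}0.png",cv2.resize(c["color"][:,:,::-1],(800,600)))
    for t in("handle","box","stub_seat","stub_tip","hinge","float_a","reel","dish","flask","pliers"):
        for r in env.recognise(n,t):
            u,v=r["location"];print(t,round(r["score"],2),[round(u),round(v)],pt(c,u,v).round(0))
print(env.state())
E
```

```text
pics
side [[363.6299240063983, 0.0, 258.59928438625417], [0.0, 363.6299240063983, 186.94525351878744], [0.0, 0.0, 1.0]] 0.012391956124739138 [[-0.958, 0.128, -0.257, 227.582], [-0.287, -0.482, 0.828, 969.258], [-0.018, 0.867, 0.499, 732.933], [0.0, 0.0, 0.0, 1.0]]
handle 0.98 [250, 282] [450. 343.  80.]
handle 0.9 [220, 286] [518. 371.  73.]
handle 0.75 [265, 305] [395. 403.  80.]
handle 0.48 [244, 256] [486. 278. 101.]
box 0.66 [225, 166] [ 709. -158.  123.]
box 0.56 [227, 175] [647. -27. 164.]
stub_seat 0.87 [226, 163] [ 712. -185.  125.]
stub_seat 0.27 [218, 288] [523. 372.  66.]
stub_tip 0.7 [229, 163] [ 702. -184.  127.]
hinge 0.68 [312, 181] [ 404. -331.   13.]
hinge 0.66 [228, 163] [ 707. -187.  123.]
float_a 0.5 [270, 263] [430. 224.  44.]
reel 0.73 [177, 286] [640. 374.  46.]
dish 0.75 [229, 161] [ 708. -198.  125.]
dish 0.61 [176, 250] [733. 210.  12.]
flask 0.83 [328, 149] [ 363. -482.   93.]
pliers 0.58 [314, 182] [ 393. -323.   13.]
top [[414.63664752434676, 0.0, 252.00416658969058], [0.0, 414.63664752434676, 189.23806459983663], [0.0, 0.0, 1.0]] 0.021482289067667915 [[0
[... 681 characters left out ...]
6.   -3.]
{'t': 1.1, 'joints': array([ 1.18543385e+00,  4.90930098e-01,  1.55888546e+00,  4.06542468e-05,
        1.09171467e+00, -1.05586247e-01]), 'qvel': array([-4.53441853e-05,  1.01696734e-03, -1.00183456e-03, -5.03961070e-04,
        3.35620153e-04, -8.95979048e-04]), 'tau': array([-1.70655429e-03, -6.12492371e+01, -2.58434397e+01,  6.92875148e-02,
        4.46730782e-02, -1.64679244e-05]), 'eef_pos': array([172.55747012, 600.72485462, 292.24724918]), 'tcp_rot': array([ 3.14152678e+00, -2.92987551e-05,  2.86179769e+00]), 'ft_force': array([ 0.42643229, -1.08881363,  0.40240031]), 'moment': array([-0.02210005, -0.00718629, -0.03737777]), 'grip_force': 0.0, 'opening': 0.9981690444272628}
```

View pics/top0.png

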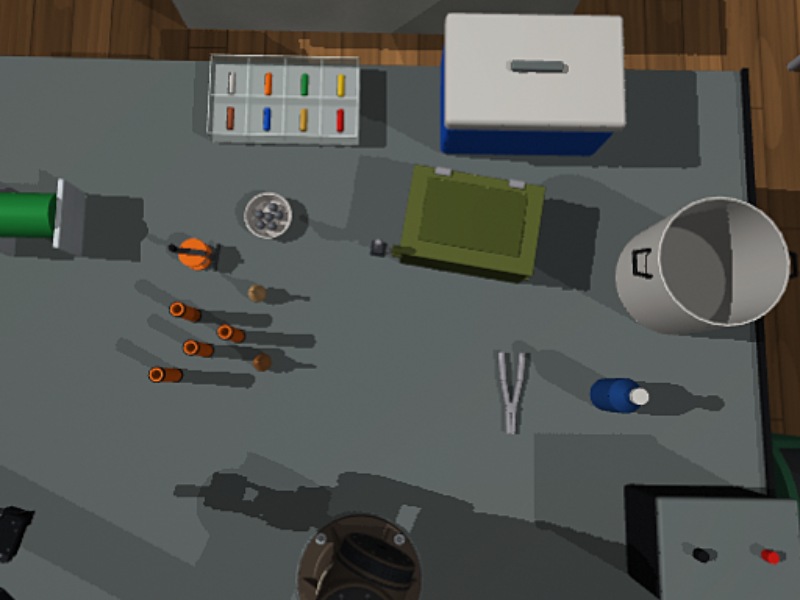

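View pics/side0.png

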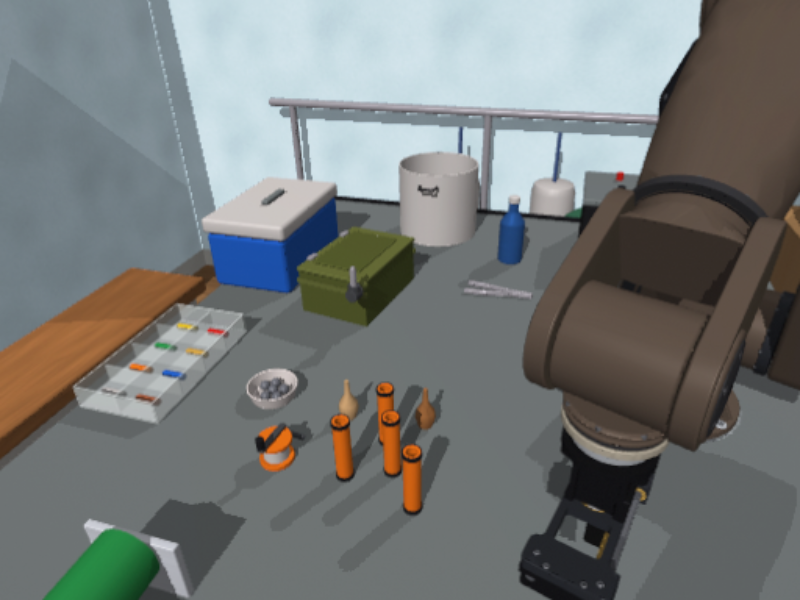

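The top view shows four look-alike tubes with their tops at about (180,310), (230,331), (193,347) and (157,374) in the enlarged picture. In the side view they are at (342,445), (386,410), (391,440) and (411,478). The reel is also orange, at (195,253). The tube farthest from the base is top (180,310) = side (342,445), at about (523,360) mm. The stub is at top (378,247) and side (352,285).

```bash
python3 - <<'E'
from h import *
from scipy.optimize import least_squares
cs={n:env.read_camera(n) for n in("side","top")}
g={}
for n,c in cs.items():
    P=cloud(c).reshape(-1,3);g[n]=P
    # four tubes: orange
    col=c["color"].reshape(-1,3).astype(float)
    for nm,q in dict(A=(523,360),B=(481,268),C=(453,330),D=(397,390)).items():
        m=(np.hypot(P[:,0]-q[0],P[:,1]-q[1])<32)&(P[:,2]>15)&(P[:,2]<140)&((col[:,0]>1.8*col[:,2]))
        X=P[m]
        f=least_squares(lambda p:np.hypot(X[:,0]-p[0],X[:,1]-p[1])-14,X[:,:2].mean(0)-[0,0],loss="soft_l1",f_scale=2)
        print(n,nm,m.sum(),f.x.round(1),"R",np.hypot(*f.x).round(1),"zmax",np.percentile(X[:,2],[2,50,98]).round(1))
    # lid top
    m=(P[:,2]>118)&(P[:,2]<133)&(P[:,0]>560)&(P[:,0]<900)&(P[:,1]>-360)&(P[:,1]<0)
    r=cv2.minAreaRect(P[m][:,:2].astype(np.float32));print("lid",m.sum(),r,np.median(P[m][:,2]))
    for (u,v) in [pp for pp in ([(242,158)] if n=="top" else [(225,179)])]:
        print(P.reshape(384,512,3)[v-8:v+9:2,u-6:u+7:3].round(0).tolist())
    s=(np.array((242,158)) if n=="top" else np.array((225,179)))
    k=c["color"][s[1]-28:s[1]+28,s[0]-37:s[0]+37,::-1]
    cv2.imwrite(f"pics/c_{n}.png",cv2.resize(k,None,fx=5.4,fy=5.4,interpolation=cv2.INTER_CUBIC))
a=cv2.imread("pics/c_top.png");b=cv2.imread("pics/c_side.png")
s=[119,195]
d=cv2.resize(cs["top"]["color"][160:250,80:190,::-1],(400,302))
e=cv2.resize(cs["side"]["color"][235:335,190:300,::-1],(399,302))
cv2.imwrite("pics/crop1.png",np.vstack([cv2.resize(np.hstack([a,b]),(799,298)),np.hstack([d,e])]))
E
```

```text
side A 399 [527.6 359.6] R 638.5 zmax [ 16.9  76.4 118.3]
side B 201 [484.7 265.1] R 552.5 zmax [ 22.9  97.9 119.9]
side C 387 [453.9 329.7] R 561.0 zmax [ 19.2  79.  120.4]
side D 439 [401.7 391.8] R 561.1 zmax [ 16.8  76.5 118.5]
lid 1578 ((765.2994384765625, -193.45907592773438), (329.8207092285156, 290.0472412109375), 83.03206634521484) 123.41054364279421
[[[715.0, -116.0, 124.0], [702.0, -115.0, 126.0], [653.0, -26.0, 177.0], [681.0, -121.0, 126.0], [670.0, -121.0, 127.0]], [[710.0, -104.0, 122.0], [700.0, -108.0, 122.0], [651.0, -22.0, 172.0], [678.0, -112.0, 123.0], [669.0, -117.0, 121.0]], [[707.0, -97.0, 118.0], [695.0, -96.0, 120.0], [654.0, -28.0, 161.0], [674.0, -101.0, 121.0], [664.0, -104.0, 120.0]], [[700.0, -80.0, 120.0], [691.0, -85.0, 118.0], [652.0, -20.0, 158.0], [669.0, -87.0, 120.0], [658.0, -88.0, 121.0]], [[703.0, -84.0, 109.0], [688.0, -77.0, 115.0], [652.0, -20.0, 150.0], [664.0, -75.0, 119.0], [651.0, -70.0, 124.0]], [[702.0, -82.0, 102.0], [690.0, -81.0, 105.0], [654.0, -23.0, 141.0], [650.0, -39.0, 133.0], [646.0, -57.0, 124.0]], [[703.0, -81.0, 94.0], [6
[... 984 characters left out ...]
0], [697.0, -46.0, -2.0]], [[690.0, -6.0, -2.0], [660.0, -18.0, 137.0], [651.0, -28.0, 178.0], [660.0, -37.0, 137.0], [690.0, -47.0, -2.0]], [[681.0, -6.0, 5.0], [655.0, -18.0, 132.0], [648.0, -28.0, 162.0], [655.0, -37.0, 134.0], [683.0, -47.0, -1.0]], [[675.0, -6.0, 3.0], [648.0, -18.0, 136.0], [647.0, -28.0, 138.0], [648.0, -37.0, 134.0], [651.0, -46.0, 121.0]], [[669.0, -6.0, 0.0], [645.0, -18.0, 119.0], [642.0, -28.0, 132.0], [643.0, -37.0, 127.0], [647.0, -46.0, 112.0]], [[662.0, -6.0, 0.0], [661.0, -17.0, 2.0], [662.0, -27.0, 0.0], [639.0, -37.0, 119.0], [662.0, -47.0, -1.0]], [[655.0, -6.0, -3.0], [655.0, -17.0, -1.0], [656.0, -27.0, -3.0], [657.0, -37.0, -8.0], [655.0, -47.0, 0.0]]]
```

View pics/crop1.png

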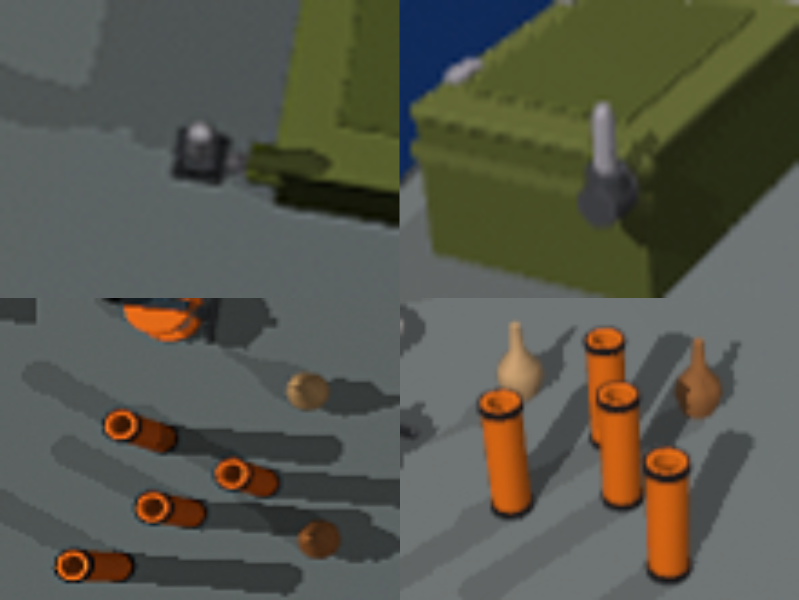

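The crop confirms the choice: tube A is the leftmost one in the side view, and the other three stand to its right. The stub on its dark block shows clearly in both views. Next I'll fit the stub axis and the box yaw.

```bash
cat > stub.py <<'E'
from h import *
from scipy.optimize import least_squares
for n in("side","top"):
    c=env.read_camera(n);P=cloud(c).reshape(-1,3);col=c["color"].reshape(-1,3).astype(float)
    near=np.hypot(P[:,0]-652,P[:,1]+26)<22
    X=P[near&(P[:,2]>142)&(P[:,2]<182)]
    T=np.linalg.inv(c["world_to_cam"])[:2,3]
    f=least_squares(lambda p:np.hypot(X[:,0]-p[0],X[:,1]-p[1])-7.5,X[:,:2].mean(0)+(X[:,:2].mean(0)-T)*.003,loss="soft_l1",f_scale=2)
    print(n,len(X),"stub",f.x.round(1),"ztop",X[:,2].max().round(1))
    ol=(col[:,1]>1.5*col[:,2])&(abs(col[:,0]-col[:,1])<35)&(P[:,2]>117)&(P[:,2]<132)&(P[:,1]>-420)&(P[:,1]<-30)&(P[:,0]>560)
    r=cv2.minAreaRect(P[ol][:,:2].astype(np.float32));print("lid",ol.sum(),r)
    # stub-side pixel for axis: image centroid columns
    im=c["color"]
    hull=P[ol][:,:2]
    o=np.array([cv2.minAreaRect(hull.astype(np.float32))[0]])
E
python3 stub.py
```

```text
side 44 stub [654.9 -29.9] ztop 178.3
lid 1345 ((711.1754150390625, -204.2349853515625), (275.30224609375, 183.73318481445312), 80.82705688476562)
top 30 stub [655.7 -28.5] ztop 179.8
lid 4787 ((713.609130859375, -207.4344482421875), (280.0316467285156, 192.14686584472656), 80.71267700195312)
```

Request:
jog_arm(motion=[[0,0,-9.5,0,0,0,65],[0,0,-9.5,0,0,0,65],[0,0,-9.5,0,0,0,65],[0,0,-9.5,0,0,0,65],[0,0,0,0,0,0,65]])

```text
t: 1.92
eef_pos: [172.6, 600.7, 292.2]
tcp_rot: [3.142, 0.0, -2.759]
ft_force: [-0.8, -0.3, 1.1]
opening: 0.688
grip_force: 0.0
```

Request:
jog_arm(motion=[[0,0,0,-30,-44.4,0,65],[0,0,0,-30,-44.4,0,65],[0,0,0,-30,-44.4,0,65],[0,0,0,-30,-44.4,0,65],[0,0,0,-30,-44.4,0,65],[0,0,0,-30,-44.4,0,65],[0,0,0,-30,-44.4,0,65],[0,0,0,-30,-44.4,0,65],[0,0,0,0,0,20,65],[0,0,0,0,0,0,65]])

```text
t: 3.18
eef_pos: [528.0, 360.5, 271.0]
tcp_rot: [-3.141, -0.003, -2.762]
ft_force: [-0.4, 0.0, 0.6]
opening: 0.685
grip_force: 0.0
```

```bash
python3 - <<'E'
from h import *
s=env.state();print(s["eef_pos"].round(1),s["tcp_rot"].round(3),s["opening"])
c=env.read_camera("side");t=env.read_camera("top")
a=c["color"][130:350,120:340,::-1];b=t["color"][120:280,60:220,::-1]
cv2.imwrite("pics/ap.png",np.hstack([cv2.resize(a,(400,400)),cv2.resize(b,(400,400))]))
E
```

```text
[528.  360.5 271. ] [-3.141e+00 -3.000e-03 -2.762e+00] 0.6851284492398526
```

View pics/ap.png

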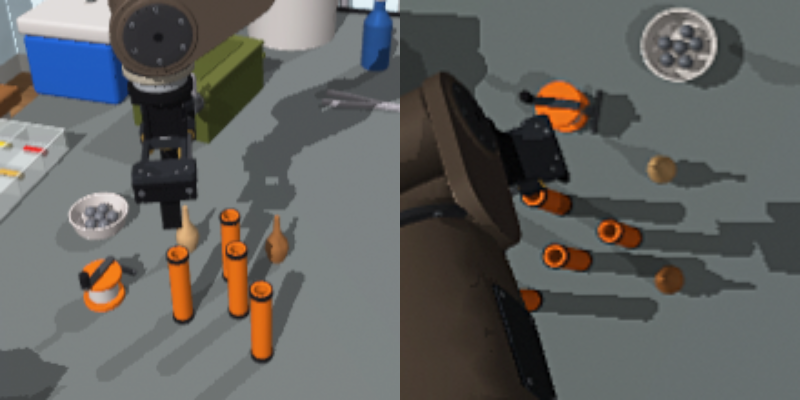

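The gripper stands directly above tube A: side crop (178,255) lies under the fingers at (170,215), and the neighbouring tubes are clear. I'll descend and grip.

Request:
jog_arm(motion=[[0,0,0,0,0,40,65],[0,0,0,0,0,40,65],[0,0,0,0,0,30,65],[0,0,0,0,0,20,65],[0,0,0,0,0,0,20],[0,0,0,0,0,0,20],[0,0,0,0,0,0,20],[0,0,0,0,0,0,20],[0,0,0,0,0,0,20]])

```text
t: 4.4
eef_pos: [528.2, 361.2, 142.9]
tcp_rot: [3.141, 0.001, -2.758]
ft_force: [-1.5, 0.0, 4.9]
opening: 0.281
grip_force: 30.0
```

Request:
jog_arm(motion=[[0,0,0,0,0,-30,20],[0,0,0,0,0,-50,20],[0,0,0,0,0,-50,20],[0,0,0,0,0,-50,20],[0,0,0,0,0,-40,20],[0,0,7.8,0,0,0,20],[0,0,7.8,0,0,0,20],[0,0,7.8,0,0,0,20],[0,0,7.8,0,0,0,20],[0,0,0,0,0,0,20]])

```text
t: 5.65
eef_pos: [528.0, 361.0, 362.1]
tcp_rot: [-3.141, -0.0, 2.981]
ft_force: [-0.6, 1.1, -0.5]
opening: 0.28
grip_force: 30.0
```

Request:
jog_arm(motion=[[0,0,0,-18.5,-35.6,0,20],[0,0,0,-23.5,-45.6,0,20],[0,0,0,-23.5,-45.6,0,20],[0,0,0,-23.5,-45.6,0,20],[0,0,0,-23.5,-45.6,0,20],[0,0,0,-23.5,-45.6,0,20],[0,0,0,-23.5,-45.6,0,20],[0,0,0,-18.5,-35.6,0,20],[0,0,0,-10,-20,0,20],[0,0,0,0,0,0,20]])

```text
t: 6.9
eef_pos: [655.2, -30.0, 361.9]
tcp_rot: [3.141, -0.001, 2.98]
ft_force: [-0.3, 0.9, -1.4]
opening: 0.277
grip_force: 30.0
```

```bash
cat > look.py <<'E'
import sys
from h import *
from scipy.optimize import least_squares
s=env.state();print(s["t"],s["eef_pos"].round(1),s["tcp_rot"].round(3),s["ft_force"].round(1),s["opening"])
ims=[]
for n in("side","top"):
    c=env.read_camera(n);P=cloud(c).reshape(-1,3);col=c["color"].reshape(-1,3).astype(float)
    near=np.hypot(P[:,0]-655,P[:,1]+29)<45
    org=(col[:,0]>1.8*col[:,2])&(col[:,0]>1.6*col[:,1])
    X=P[near&org&(P[:,2]>130)]
    if len(X)>15:
        for lo,hi in((0,400),):
            f=least_squares(lambda p:np.hypot(X[:,0]-p[0]-p[2]*(X[:,2]-200)/100,X[:,1]-p[1]-p[3]*(X[:,2]-200)/100)-14,[655,-29,0,0],loss="soft_l1",f_scale=2)
        print(n,len(X),"tube at z200 and slope/100mm",f.x.round(1),"z",np.percentile(X[:,2],[1,99]).round(1))
    X=P[near&~org&(P[:,2]>140)&(P[:,2]<180)&(np.hypot(P[:,0]-655,P[:,1]+29)<15)]
    if len(X)>10:
        f=least_squares(lambda p:np.hypot(X[:,0]-p[0],X[:,1]-p[1])-7.5,[655,-29],loss="soft_l1",f_scale=2);print(n,len(X),"stub",f.x.round(1))
    u,v=proj(c,[655,-29,210]).astype(int)
    ims.append(cv2.resize(c["color"][v-60:v+60,u-60:u+60,::-1],(400,400),interpolation=cv2.INTER_CUBIC))
cv2.imwrite(sys.argv[1],np.hstack(ims))
E
python3 look.py pics/l1.png
```

```text
6.9 [655.2 -30.  361.9] [ 3.141e+00 -1.000e-03  2.980e+00] [-0.3  0.9 -1.4] 0.2769561725614626
side 221 tube at z200 and slope/100mm [653.5 -32.6   1.    2.1] z [224.5 338.3]
side 46 stub [653.6 -30.6]
```

View pics/l1.png

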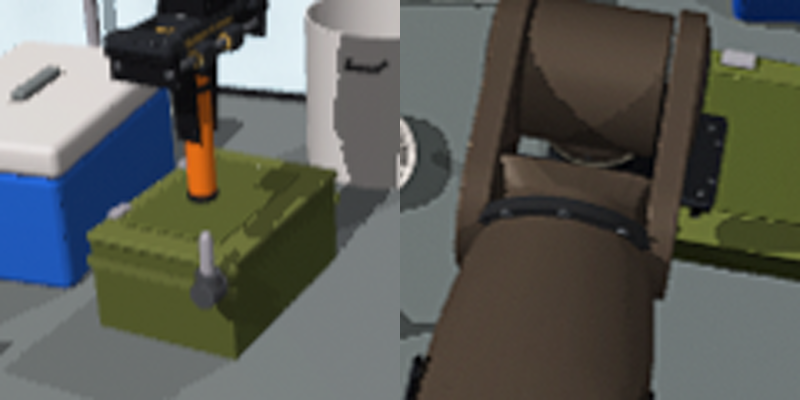

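The side view shows the tube held upright, with its lower end at (202,198) in the crop, just above the stub tip at (206,235). The top view is hidden by the arm. I'll make a sub-pixel lateral check against projected verticals.

```bash
cat > lat.py <<'E'
from h import *
c=env.read_camera("side");im=c["color"].astype(float)
def mid(z,mask,x=655,y=-29):
    u,v=proj(c,[x,y,z]);v=int(round(v))
    cols=np.arange(int(u)-14,int(u)+15);m=mask(im[v,cols])
    w=np.clip(m,0,1)
    return v,u,(w*cols).sum()/max(w.sum(),1e-6),w.sum()
R=np.linalg.inv(c["world_to_cam"])
d=np.hypot(655-R[0,3],-29-R[1,3]);print("view dir xy",((np.array([655,-29])-R[:2,3])/d).round(2),"right",R[:2,0].round(2))
orange=lambda p:(p[:,0]-p[:,1]-20)/60
grey=lambda p:((np.minimum(p[:,2]/np.maximum(p[:,1],1),1)-.55)/.3)*(p.max(1)>0)
for z in(225,230,235,240,250,260,265): 
    v,u,m,w=mid(z,orange);print("tube",z,v,round(m-u,2),round(w,1))
for z in(150,155,160,165,170,175):
    v,u,m,w=mid(z,grey);print("stub",z,v,round(m-u,2),round(w,1))
E
python3 lat.py
```

```text
view dir xy [ 0.39 -0.92] right [-0.96 -0.29]
tube 225 158 0.15 7.2
tube 230 156 0.14 8.4
tube 235 155 0.21 8.4
tube 240 153 0.17 8.1
tube 250 151 0.38 8.1
tube 260 148 0.24 8.1
tube 265 146 0.26 8.1
stub 150 178 0.44 4.5
stub 155 176 0.22 4.5
stub 160 175 0.19 4.7
stub 165 174 0.26 4.8
stub 170 172 0.33 4.7
stub 175 171 0.58 3.6
```

Request:
jog_arm(motion=[[0,0,0,0,0.8,20,20],[0,0,0,0,0,15,20],[0,0,0,0,0,6,20],[0,0,0,0,0,6,20],[0,0,0,0,0,0,20]])

```text
t: 7.68
eef_pos: [655.2, -28.3, 315.1]
tcp_rot: [3.141, -0.0, 2.981]
ft_force: [0.4, -0.6, -1.1]
opening: 0.279
grip_force: 30.0
```

Request:
jog_arm(motion=[[0,0,0,0,0,6,20],[0,0,0,0,0,6,20],[0,0,0,0,0,6,20],[0,0,0,0,0,6,20],[0,0,0,0,0,4,20],[0,0,0,0,0,0,20]])

```text
t: 8.43
eef_pos: [655.2, -28.3, 286.9]
tcp_rot: [3.141, -0.001, 2.981]
ft_force: [-0.2, 0.3, 0.0]
opening: 0.28
grip_force: 30.0
```

Request:
jog_arm(motion=[[0,0,0,0,0,4,20],[0,0,0,0,0,4,20],[0,0,0,0,0,2,20],[0,0,0,0,0,2,20],[0,0,0,0,0,0,20]])

```text
t: 9.05
eef_pos: [655.4, -28.4, 277.6]
tcp_rot: [3.142, 0.003, 2.981]
ft_force: [-4.1, 0.3, 16.7]
opening: 0.28
grip_force: 30.0
```

Request:
jog_arm(motion=[[0,0,0,0,0,1.5,20],[0,0,0,0,0,0,20],[0,0,0,0,0,0,20]])

```text
t: 9.43
eef_pos: [655.7, -28.4, 277.4]
tcp_rot: [3.141, 0.005, 2.981]
ft_force: [-5.7, 0.8, 23.4]
opening: 0.277
grip_force: 30.0
```

```bash
python3 look.py pics/l2.png
```

```text
9.425 [655.7 -28.4 277.4] [3.141 0.005 2.981] [-5.7  0.8 23.4] 0.2766771466635493
side 203 tube at z200 and slope/100mm [654.6 -29.4   0.8   2.1] z [139.7 254.1]
```

View pics/l2.png

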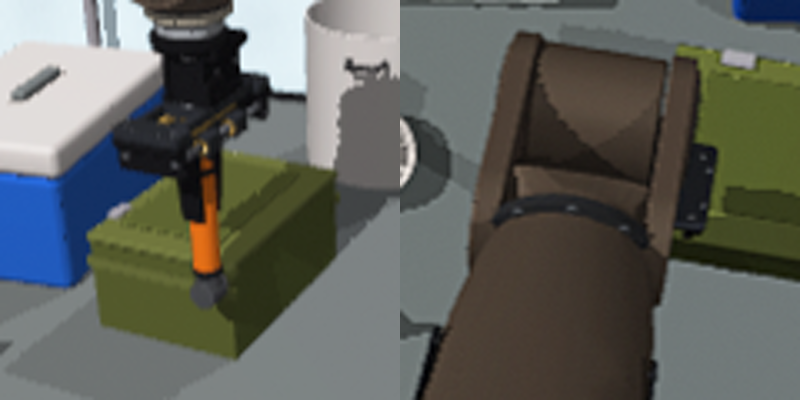

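The side view shows the tube's lower band sitting right on the dark shoulder block at (206,275), and its top reads 254 mm as expected, so it is home. I'll start the swing about the hinge, 164 mm ahead of the TCP.

Request:
jog_arm(motion=[[0,-1,0,2.9,0,0,20],[0,-2,0,5.7,0,0,20],[0,-2,0,5.7,0,0,20],[0,-2,0,5.7,0,0,20],[0,-2,0,5.7,0,0,20],[0,-1,0,2.9,0,0,20],[0,0,0,0,0,0,20]])

```text
t: 10.4
eef_pos: [628.1, -23.9, 275.4]
tcp_rot: [3.141, 0.182, 2.981]
ft_force: [-2.7, 1.0, 22.6]
opening: 0.279
grip_force: 30.0
```

```bash
cat > sw.py <<'E'
from h import *
from scipy.spatial.transform import Rotation as Ro
s=env.state();p=s["eef_pos"];R=Ro.from_euler("xyz",s["tcp_rot"]).as_matrix()
psi=-0.16;ex=np.array([np.cos(psi),np.sin(psi),0]);H=np.array([655.3,-29,113.])
z=R[:,2];d=p-H
print("t",s["t"],"tool tilt deg",np.degrees(np.arctan2(z@ex,-z[2])).round(1),"tcp polar deg",np.degrees(np.arctan2(-d@ex,d[2])).round(1),"dist",np.hypot(d@ex,d[2]).round(1),"F tool",(R.T@s["ft_force"]).round(1),"M",(R.T@s["moment"]).round(2))
ey=np.array([-np.sin(psi),np.cos(psi),0])
for n in("side","top"):
    c=env.read_camera(n);P=cloud(c);q=P-H;a=q@ex;b=q@ey;h=q[...,2]
    col=c["color"].astype(float)
    ol=(col[...,1]>1.5*col[...,2])&(abs(col[...,0]-col[...,1])<35)
    m=ol&(b<-75)&(b>-290)&(a>-20)&(a<200)&(h>8)
    r=np.hypot(a,h);th=np.degrees(np.arctan2(h,a))
    k=m&(r>60)&(r<160)
    if k.sum()>20:
        # fit line h = tan*a + c by RANSAC-ish upper surface
        t=np.polyfit(a[k],h[k],1);
        for _ in range(6):
            e=abs(h-np.polyval(t,a));kk=k&(e<np.percentile(e[k],70));t=np.polyfit(a[kk],h[kk],1)
        print(n,k.sum(),"lid angle",np.degrees(np.arctan(t[0])).round(1),"offset",t[1].round(1))
    org=(col[...,0]>1.8*col[...,2])&(col[...,0]>1.6*col[...,1])&(np.hypot(a,b)<150)&(h>15)&(abs(b)<25)
    if org.sum()>20:
        t=np.polyfit(h[org],a[org],1);rr=np.hypot(a,h)[org]
        print(n,"tube lean",np.degrees(np.arctan(-t[0])).round(1),"at axis",t[1].round(1),"r",np.percentile(rr,[1,99]).round(1))
E
python3 sw.py
```

```text
t 10.4 tool tilt deg 10.4 tcp polar deg 9.6 dist 164.8 F tool [ -1.4   0.5 -22.7] M [0.05 0.35 0.01]
side 326 lid angle 6.9 offset 13.2
side tube lean 13.6 at axis -2.5 r [ 28.3 141.6]
top 2278 lid angle 7.5 offset 12.1
```

Request:
jog_arm(motion=[[0,-2,0,5.7,0,0,20],[0,-2.5,0,7.2,0,0,20],[0,-2.5,0,7.2,0,0,20],[0,-2.5,0,7.2,0,0,20],[0,-2.5,0,7.2,0,0,20],[0,-2.5,0,7.2,0,0,20],[0,-2.5,0,7.2,0,0,20],[0,-2,0,5.7,0,0,20],[0,-1,0,2.9,0,0,20],[0,0,0,0,0,0,20]])

```text
t: 11.75
eef_pos: [575.0, -15.3, 256.4]
tcp_rot: [3.141, 0.532, 2.981]
ft_force: [-6.7, -0.4, 21.0]
opening: 0.279
grip_force: 30.0
```

```bash
python3 sw.py
```

```text
t 11.75 tool tilt deg 30.5 tcp polar deg 29.6 dist 165.0 F tool [ -5.   -1.5 -21.4] M [ 0.22 -0.64  0.01]
side 573 lid angle 27.6 offset 14.0
side tube lean 28.7 at axis -6.3 r [ 27.4 101.2]
top 2406 lid angle 27.3 offset 14.5
top tube lean 28.3 at axis 10.6 r [ 26.  197.3]
```

Request:
jog_arm(motion=[[0,-1.5,0,4.3,0,0,20],[0,-2,0,5.7,0,0,20],[0,-2,0,5.7,0,0,20],[0,-2,0,5.7,0,0,20],[0,-2,0,5.7,0,0,20],[0,-1.5,0,4.3,0,0,20],[0,-1,0,2.9,0,0,20],[0,-0.5,0,1.4,0,0,20],[0,0,0,0,0,0,20],[0,0,0,0,0,0,20]])

```text
t: 13.1
eef_pos: [557.1, -6.1, 256.5]
tcp_rot: [-3.111, 0.677, 2.978]
ft_force: [3.2, -22.8, -8.9]
opening: 0.285
grip_force: 30.0
```

```bash
python3 sw.py; python3 look.py pics/l3.png
```

```text
t 13.1 tool tilt deg 38.8 tcp polar deg 35.0 dist 175.3 F tool [  0.2 -21.6  11.9] M [ 4.67  0.91 -0.03]
side 736 lid angle 28.4 offset 15.3
side tube lean 31.9 at axis -3.1 r [ 38.1 107. ]
top 2420 lid angle 28.6 offset 14.9
top tube lean 37.9 at axis 22.8 r [ 39.5 194.9]
13.2 [557.1  -6.1 256.5] [-3.111  0.677  2.978] [  0.7 -22.3  -8.2] 0.28526905084213366
side 73 tube at z200 and slope/100mm [601.8 -18.7 -62.4  12.3] z [139.6 190.4]
top 86 tube at z200 and slope/100mm [602.6 -16.2 -72.2  17.1] z [148.9 206.2]
```

View pics/l3.png

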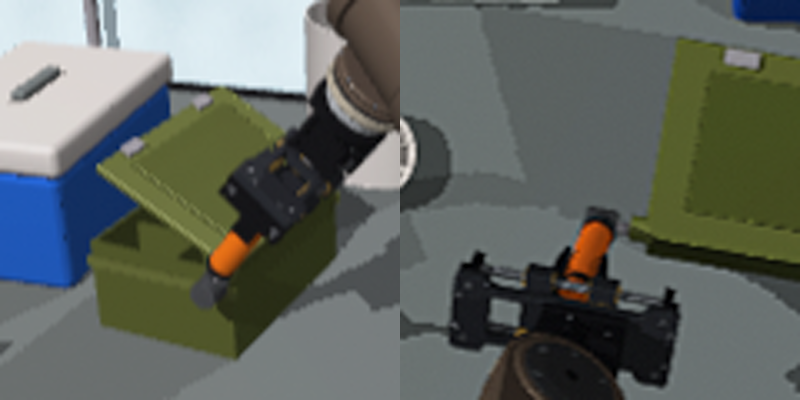

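The side view shows the lid open at about 28° with the tube still on the stub, but the tube has backed off the shoulder: the TCP strayed sideways. I'll check the joints.

```bash
python3 - <<'E'
from h import *
s=env.state();print(s["joints"].round(3),s["qvel"].round(3),s["tau"].round(1),s["ft_force"].round(1))
E
```

```text
[-0.106  0.347  2.089 -1.134  0.073 -0.393] [ 0.002  0.    -0.002 -0.002 -0.001 -0.   ] [ 13.6 -50.8 -20.7   0.   -6.8   0. ] [  3.4 -21.2  -9.6]
```

Joint 5 is at its 0.06 limit and joint 4 at -1.13, so the tool can't tilt this far in line with the forearm. I'll swing back shut and regrip with the tool leaned about 18° the other way relative to the tube. Then 40° of lid needs only about 22° of tool tilt.

```bash
cat > rel.py <<'E'
from h import *
from scipy.spatial.transform import Rotation as Ro
def rel(p,rpy,n):
    s=env.state();R=Ro.from_euler("xyz",s["tcp_rot"]);Rt=Ro.from_euler("xyz",rpy)
    w=(R.inv()*Rt).as_rotvec(degrees=True)
    print("turn",w.round(2),"shift(old)",R.inv().apply(np.array(p)-s["eef_pos"]).round(1),"shift(new)",Rt.inv().apply(np.array(p)-s["eef_pos"]).round(1))
E
python3 -c "
from rel import *
rel([575,-15.3,256.4],[3.141,.532,2.981],1)"
```

```text
turn [-1.87  8.31 -0.27] shift(old) [-14.9  -5.8  12.3] shift(new) [-16.5  -6.3   9.8]
```

Request:
jog_arm(motion=[[-0.5,2.1,-0.1,-3.9,-1.5,2.7,20],[-0.5,2.1,-0.1,-3.9,-1.5,2.7,20],[-0.5,2.1,-0.1,-3.9,-1.5,2.7,20],[-0.4,2.1,0,-3.9,-1.5,2.7,20],[0,0,0,0,0,0,20]])

```text
t: 13.92
eef_pos: [571.4, -12.7, 260.5]
tcp_rot: [-3.128, 0.584, 2.981]
ft_force: [-4.0, -3.9, 11.8]
opening: 0.281
grip_force: 30.0
```

```bash
python3 sw.py; python3 -c "
from rel import *
rel([575,-15.3,256.4],[3.141,.532,2.981],1);print(env.state()['joints'].round(3))"
```

```text
t 13.925 tool tilt deg 33.4 tcp polar deg 30.1 dist 170.4 F tool [ -3.7  -4.6 -11.6] M [ 1.11 -0.35  0.  ]
side 581 lid angle 23.6 offset 14.4
side tube lean 29.1 at axis -1.9 r [ 34.3 103.5]
top 2408 lid angle 23.7 offset 14.3
top tube lean 30.8 at axis 17.1 r [ 36.4 197.7]
turn [-0.82  2.98 -0.02] shift(old) [-1.2 -2.   5.6] shift(new) [-1.5 -2.1  5.5]
[-0.127  0.357  2.011 -0.17   0.193 -1.376]
```

Request:
jog_arm(motion=[[-0.4,1.5,0,-0.7,-1,2.5,20],[-0.4,1.5,0,-0.7,-1,2.0,20],[0,1.5,0,-4.3,0,0,20],[0,2.5,0,-7.2,0,0,20],[0,2.5,0,-7.2,0,0,20],[0,2.5,0,-7.2,0,0,20],[0,0,0,0,0,0,20]])

```text
t: 14.9
eef_pos: [598.7, -18.9, 268.6]
tcp_rot: [3.141, 0.376, 2.981]
ft_force: [6.6, -3.5, 2.1]
opening: 0.281
grip_force: 30.0
```

```bash
python3 sw.py
```

```text
t 14.9 tool tilt deg 21.5 tcp polar deg 20.3 dist 165.9 F tool [-7.3 -2.4  0.6] M [ 0.53 -1.49 -0.03]
side 301 lid angle 17.1 offset 13.9
side tube lean 23.6 at axis -2.5 r [ 29.1 129.2]
top 2384 lid angle 17.7 offset 13.2
```

Request:
jog_arm(motion=[[0,2.5,0,-7.2,0,0,20],[0,2.5,0,-7.2,0,0,20],[0,2.5,0,-7.2,0,0,20],[0,2.5,0,-7.2,0,0,20],[0,2.5,0,-7.2,0,0,20],[0,2.5,0,-7.2,0,0,20],[0,2.5,0,-7.2,0,0,20],[0,2.5,0,-7,0,0,20],[0,1,0,-2.9,0,0,20],[0,0,0,0,0,0,20]])

```text
t: 16.25
eef_pos: [655.0, -28.0, 279.6]
tcp_rot: [-3.142, 0.006, 2.981]
ft_force: [5.8, -3.4, -2.6]
opening: 0.277
grip_force: 30.0
```

```bash
python3 sw.py;python3 -c "
from rel import *
rel([655.5,-28.6,277.4],[3.141,0,2.981],1);print(env.state()['joints'].round(3))"
```

```text
t 16.25 tool tilt deg 0.3 tcp polar deg 0.2 dist 166.6 F tool [-6.3 -2.4  2.6] M [ 0.61 -1.55 -0.01]
side 343 lid angle 0.3 offset 11.3
side tube lean 2.2 at axis -6.4 r [ 31.4 143.8]
top 1956 lid angle -0.4 offset 13.3
turn [-0.04  0.36  0.03] shift(old) [-0.7 -0.5  2.2] shift(new) [-0.8 -0.5  2.2]
[-0.143  0.545  1.497 -0.     1.094 -1.554]
```

Request:
jog_arm(motion=[[0,0,0,-0.5,-0.5,2,20],[0,0,0,0,0,1.5,20],[0,0,0,0,0,1,20],[0,0,0,0,0,0,20]])

```text
t: 16.85
eef_pos: [655.0, -28.2, 277.5]
tcp_rot: [3.141, 0.007, 2.982]
ft_force: [0.3, -1.5, 16.6]
opening: 0.28
grip_force: 30.0
```

Request:
jog_arm(motion=[[0,0,0,0,0,-1.5,50],[0,0,0,0,0,0,50],[0,0,0,0,0,0,50],[0,6,0,-6,0,0,50],[0,6,0,-6,0,0,50],[0,6,0,-6,0,-1,50],[0,0,0,0,0,0,50]])

```text
t: 17.73
eef_pos: [673.0, -31.1, 274.2]
tcp_rot: [3.141, -0.312, 2.982]
ft_force: [0.5, 1.0, -0.4]
opening: 0.524
grip_force: 0.0
```

```bash
sed -i 's#np.hstack(ims)#np.hstack(ims)#' look.py; python3 look.py pics/l4.png; python3 -c "
from rel import *
rel([655.3+.987*18.2,-29-.16*18.2,279],[3.1416,-.314,2.981],1);print(env.state()['joints'].round(3))"
```

```text
17.725 [673.  -31.1 274.2] [ 3.141 -0.312  2.982] [ 0.5  1.  -0.4] 0.5244207885785964
side 254 tube at z200 and slope/100mm [ 6.532e+02 -2.900e+01  2.000e-01  1.500e+00] z [140.8 254.8]
turn [0.02 0.25 0.04] shift(old) [ 0.2 -0.8 -4.1] shift(new) [ 0.2 -0.8 -4.1]
[-0.145  0.672  1.289  0.005  1.491 -1.557]
```

View pics/l4.png

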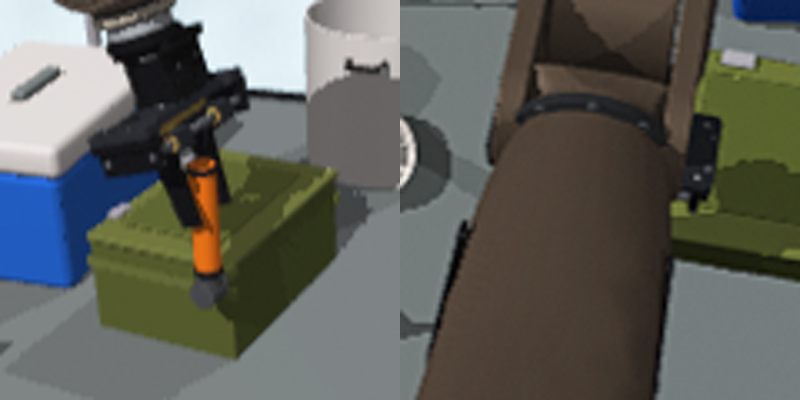

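The side view shows the tube standing home on the shoulder at (207,275) on its own, with the lid shut and the open fingers straddling its upper half. I'll grip, press down and start the swing.

Request:
jog_arm(motion=[[0,0,0,0,-0.4,-4,50],[0,0,0,0,0,0,20],[0,0,0,0,0,0,20],[0,0,0,0,0,0,20],[0,0,0,-0.5,0,1.5,20],[0,0,0,-0.5,0,1.5,20],[0,0,0,0,0,0,20]])

```text
t: 18.7
eef_pos: [673.6, -31.5, 279.4]
tcp_rot: [3.141, -0.309, 2.982]
ft_force: [-2.4, 1.0, 20.4]
opening: 0.281
grip_force: 30.0
```

Request:
jog_arm(motion=[[0,-1,0,2.9,0,0.6,20],[0,-2,0,5.7,0,1.2,20],[0,-2,0,5.7,0,1.2,20],[0,-2.5,0,7.1,0,1.5,20],[0,-2.5,0,7.1,0,1.5,20],[0,-2.5,0,7.1,0,1.5,20],[0,-2.5,0,7.1,0,1.5,20],[0,-2.5,0,7.1,0,1.5,20],[0,-2,0,5.7,0,1.2,20],[0,0,0,0,0,0,20]])

```text
t: 19.95
eef_pos: [617.9, -22.5, 276.3]
tcp_rot: [3.141, 0.033, 2.982]
ft_force: [-4.8, 0.3, 19.5]
opening: 0.282
grip_force: 30.0
```

```bash
python3 sw.py
```

```text
t 19.95 tool tilt deg 1.9 tcp polar deg 13.1 dist 167.7 F tool [  4.1  -0.5 -19.6] M [ 0.04  1.14 -0.04]
side 287 lid angle 18.7 offset 13.5
side tube lean 19.5 at axis -7.9 r [ 28.1 143.7]
top 2396 lid angle 18.6 offset 13.6
```

Request:
jog_arm(motion=[[0,-1.5,0,4.3,0,0.9,20],[0,-2.5,0,7.1,0,1.5,20],[0,-2.5,0,7.1,0,1.5,20],[0,-2.5,0,7.1,0,1.5,20],[0,-2.5,0,7.1,0,1.5,20],[0,-2.5,0,7.1,0,1.5,20],[0,-2.5,0,7.1,0,1.5,20],[0,-1.5,0,4.3,0,0.9,20],[0,-1,0,2.8,0,0.6,20],[0,0,0,0,0,0,20]])

```text
t: 21.3
eef_pos: [567.5, -14.3, 255.2]
tcp_rot: [3.141, 0.364, 2.982]
ft_force: [-13.2, 1.1, 21.8]
opening: 0.28
grip_force: 30.0
```

```bash
python3 sw.py; python3 -c "
from h import *
print(env.state()['joints'].round(3))"
```

```text
t 21.3 tool tilt deg 20.9 tcp polar deg 32.0 dist 167.8 F tool [  4.5  -1.  -25.1] M [ 0.16  0.9  -0.02]
side 640 lid angle 37.5 offset 17.0
side tube lean 41.1 at axis -2.7 r [ 30.1 143.5]
top 2358 lid angle 37.4 offset 17.1
top tube lean 26.2 at axis -2.0 r [ 28.8 202.8]
[-0.139  0.378  1.92  -0.015  0.48  -1.538]
```

Request:
jog_arm(motion=[[0,-1.2,0,3.4,0,0.7,20],[0,-1,0,2.9,0,0.6,20],[0,0,0,0,0,0,20],[0,0,0,0,0,0,20],[0,0,0,0,0,0,20]])

```text
t: 22.02
eef_pos: [562.2, -13.5, 251.7]
tcp_rot: [3.141, 0.402, 2.982]
ft_force: [-14.2, 1.6, 22.5]
opening: 0.283
grip_force: 30.0
```

```bash
python3 sw.py; cat > ang.py <<'E'
from h import *
# lid outline: free edge height & hinge geometry; plane SVD of flat panel
psi=-0.16;ex=np.array([np.cos(psi),np.sin(psi),0]);ey=np.array([-np.sin(psi),np.cos(psi),0]);H=np.array([655.3,-29,113.])
for n in("side","top"):
    c=env.read_camera(n);q=cloud(c)-H;a=q@ex;b=q@ey;h=q[...,2];col=c["color"].astype(float)
    ol=(col[...,1]>1.5*col[...,2])&(abs(col[...,0]-col[...,1])<35)&(b<-70)&(b>-290)&(h>8)&(a>-20)
    th=np.radians(40);x=a*np.cos(th)+h*np.sin(th);z=-a*np.sin(th)+h*np.cos(th)
    for lo,hi in((25,155),(40,140)):
        k=ol&(x>lo)&(x<hi)&(abs(z-11)<9)
        # plane z = p0+p1 x+p2 b, robust
        from scipy.optimize import least_squares
        f=least_squares(lambda p:p[0]+p[1]*x[k]+p[2]*b[k]-z[k],[11,0,0],loss="soft_l1",f_scale=1)
        print(n,k.sum(),"angle",(40+np.degrees(np.arctan(f.x[1]))).round(2),f.x.round(3), "mean polar-based",(40+np.degrees(np.mean((z[k]-12)/x[k]))).round(2))
E
python3 ang.py; python3 look.py pics/l5.png
```

```text
t 22.025 tool tilt deg 23.1 tcp polar deg 34.2 dist 167.8 F tool [  4.3  -0.7 -26.3] M [0.16 0.84 0.01]
side 715 lid angle 39.8 offset 17.2
side tube lean 43.4 at axis -1.8 r [ 29.6 144.1]
top 2332 lid angle 39.7 offset 17.3
top tube lean 31.2 at axis 0.0 r [ 27.6 193.6]
side 777 angle 40.55 [1.2033e+01 1.0000e-02 2.0000e-03] mean polar-based 40.29
side 605 angle 40.25 [1.2633e+01 4.0000e-03 1.0000e-03] mean polar-based 40.38
top 2928 angle 40.4 [1.2779e+01 7.0000e-03 5.0000e-03] mean polar-based 40.13
top 2270 angle 39.98 [ 1.3619e+01 -0.0000e+00  6.0000e-03] mean polar-based 40.36
22.225 [562.2 -13.5 251.7] [3.141 0.402 2.982] [-14.1   1.7  22.5] 0.28240949054764164
side 62 tube at z200 and slope/100mm [626.8  -5.7  -3.7  -9.2] z [131.  173.8]
top 79 tube at z200 and slope/100mm [584.6 -16.9 -83.1  12.7] z [134.5 183.9]
```

View pics/l5.png

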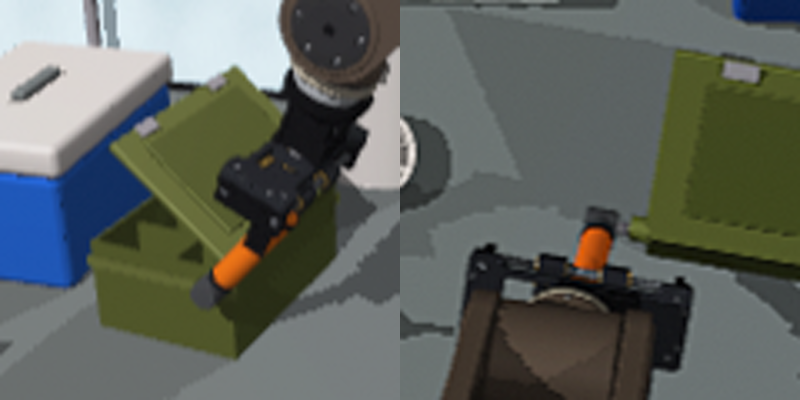

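The side view shows the lid at about 40° and the tube's end band tight against the shoulder at (208,282). The tube is gripped and pressed home with about 26 N, and nothing touches the lid.

```bash
python3 -c "
from cell import env
s=env.state();print(s['t'],abs(s['qvel']).max());print(env.job_done())"
```

```text
22.325 0.0008009280872250793
the job is handed in; nothing more can be done
None
```

I pushed the tube fully home with the lid shut, then raised the lid by the handle to about 40° as measured by camera, and handed the job in at 22.3 s with the handle still gripped; my first swing stopped near 28° at a wrist joint limit and pulled the tube about 10 mm off, so I closed the lid, reseated the tube, regripped at a different angle and swung again.

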